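# Open the jets of the red spray bar with a fingertip sweep

## Robot

A 6-joint arm with a two-finger parallel gripper is mounted at the origin on the work surface. World frame = base frame: x ahead of the robot, y to its left, z up, the work surface at z = 0. Lengths are in m, angles in rad, forces in N, time in s.
With the tool pointing down it reaches from about 0.35 to 0.85 m from the base axis. Payload 8.1 kg.
Tool frame: the origin (TCP) lies midway between the tips of the shut fingers; the grasp point (between the pads) lies 19 mm behind it (manip.grip_depth is the distance from the TCP to the grasp point, in m); y points along the fingers, z is the direction in which the jaws open and shut, and the axes are right-handed (so a half turn about y gives the same grasp; the last joint's range is limited). The gripper opens to 93 mm and grips with 3 to 60 N. Pads are 15 mm wide; open, the fingers measure 128 mm over their backs; the gripper's body (75 mm by 188 mm) begins 65 mm behind the grasp point.
Start: joints at [-1.36, 0.13, 1.488, -0, 1.523, -0.085], TCP at [0.175, -0.574, 0.219] pointing down, gripper open.
Joint ranges: [-2.96, 2.96], [-0.89, 2.26], [0.02, 2.5], [-1.34, 4.48], [0, 2.73], [-2.66, 2.66]. Speed limits (rad/s): [2.39, 2.39, 2.79, 3.14, 3.14, 3.14].

## Interface

Orientations are given as a unit quaternion [w, x, y, z].
In Python, from bench import manip gives the robot as it stands.
- The arm moves only by the tool send_rows, never from a script. Its argument "commands" is a list of rows, each an object with "offset": the shift along the world's x, y, z in m, a list of three; "delta_rot": the turn, a rotation vector about the world's x, y, z in rad, a list of three; "fingers": the opening, from -1 (shut) to 1 (fully open). A call has 1 to 5 rows; each row shifts and turns the commanded pose from where the row before left it; what a row does not reach is not made up. A row lasts 1/8 s, in which the tool goes at most 62.5 mm and 10.7 degrees, less where a joint would pass 70% of its speed; a pose out of reach is approached as far as the arm can. A call with a gripper value outside its range is refused whole. The fingers move at their own pace and stop on an object; "force" is the grip in N (left out, the last holds). Time passes only in rows, so rows that do not move let the fingers close. It gives the time, the measured TCP pose, the force and the opening at its end, in the units of the state.
- manip.read_state(): the state, without advancing time (a new reading comes with each control period).
- manip.capture(name): name is "side" or "top"; returns a dict with "frame" (480x640x3 uint8, red, green, blue), "range_z" (480x640 float32, m along the optical axis (not along the pixel's ray), 0 where there is no reading), "K" (3x3 intrinsics, pixels), "dist_coeffs" ([k1, k2, p1, p2, k3] as OpenCV has them; the pictures are not rectified), "rvec" (rotation vector, rad) and "tvec" (3), from world to camera coordinates, as OpenCV has them. Camera axes: x right, y down, z forward; pixel columns grow to the right and rows downward; lengths in m; the calibration is good to about 2 mm. A picture is of the moment at which its call begins.
- manip.sign_off(): hands the job in, once; it reports no verdict.
Trained networks look in a picture, given as the dict that the camera call returned (one of the last four; its "shot" number tells which), for a name from the list of things; names that differ only in an ending like _2 or _b are one class to them, and where a whole thing is asked for, a point or a joint stands for the part that bears it (a point fixed in the world has none). Each returns a list of dicts, best first, with "score" (0 to 1); they miss things now and then, are a little off and sometimes report something else, mostly with a low value. They report only what shows in the picture. A call takes as long as a camera call.
- manip.boxes_of(target, picture): "uv" ([column, row] in pixels, amid what is visible of it).
The state is a dict: "clock": time; "qpos": joint angles; "qvel": joint speeds; "joint_efforts": joint torques, N m; "position": TCP position; "tcp_rot": TCP orientation; "wrist_force": force on the tool from outside, world axes, zero at the start; "torque": the same for the moment, N m; "grip_width": finger opening in m.
Only numpy, scipy, OpenCV 4.12 (cv2) and the standard library are available. Lean on these libraries where they do the work, as an engineer would, in place of code of your own. Each camera call takes 0.05 s, during which the arm holds its last target.

## Task

Open all four jets of the spray bar with the red elbow: starting at the elbow, run the fingertips lightly along the top of the pipe towards the black cap, so that they brush the four blue tabs over one after another and each is left tipped well over (45 degrees past upright or more) towards the cap. Grasp and lift nothing: both bars must stay lying in their saddles, the tabs of the bar with the yellow elbow must stay shut, and the weight, spacer, bottle and brush must stay where they are. Finish with the hand clear of everything.

Things in the scene. Friction and masses are not known exactly. Their poses are not given: they have to be found in the camera images.
- basin: fixed white casting basin, 320 x 430 x 46 mm, standing on the table, open above; origin under its centre, x and y along its short and long sides, its board (20 mm above the table) carries the saddles of the two spray bars, which lie along its y, 70 mm to either side of the middle; which bar lies nearer the robot varies
- red_bar: loose grey spray bar with a red elbow, pipe 24 mm thick, 385 mm long, 0.8 kg, lying on two feet (42 x 30 mm, at y = +-140 mm, 34 mm high, 2 mm play) in white saddles. Origin: mid-length, underside of the feet, 30 mm above the table. z up; y runs from the red elbow (y = -185, top z = 58 mm) to the black cap (y = +184 mm). Pipe top z = 32. Tab hinge pins at x = 0, y = -82.5, -27.5, 27.5, 82.5, z = 37 mm
- yellow_bar: loose grey spray bar with a yellow elbow, pipe 24 mm thick, 385 mm long, 0.8 kg, lying on two feet (42 x 30 mm, at y = +-140 mm, 34 mm high, 2 mm play) in white saddles. Origin: mid-length, underside of the feet, 30 mm above the table. z up; y runs from the yellow elbow (y = -185, top z = 58 mm) to the black cap (y = +184 mm). Pipe top z = 32. Tab hinge pins at x = 0, y = -82.5, -27.5, 27.5, 82.5, z = 37 mm
- red_pin1 (a point): hinge pin of blue tab 1 on the red bar (tab 1 is next to the elbow, tab 4 next to the cap), 67 mm above the table; axes as the bar's. The pin lies across the pipe; the tab is a flat paddle 34 mm long from the pin, 16 mm wide across the pipe, 5 mm thick
- red_tab1 (a joint): angle (rad) of blue tab 1 from the red elbow, on the red bar: 0 = shut, leaning 0.35 rad back from upright towards the elbow; 0.35 = upright; 1.05 = tipped 0.7 rad past upright towards the black cap (jet open); 1.8 = stop, almost flat on the pipe. Starts between 0 and 0.3. A stiff hinge (about 0.03 N m, so roughly 1 to 2 N at the tab's end) holds it where it is left
- red_tab2 (a joint): angle (rad) of blue tab 2 from the red elbow, on the red bar: 0 = shut, leaning 0.35 rad back from upright towards the elbow; 0.35 = upright; 1.05 = tipped 0.7 rad past upright towards the black cap (jet open); 1.8 = stop, almost flat on the pipe. Starts between 0 and 0.3. A stiff hinge (about 0.03 N m, so roughly 1 to 2 N at the tab's end) holds it where it is left
- red_tab3 (a joint): angle (rad) of blue tab 3 from the red elbow, on the red bar: 0 = shut, leaning 0.35 rad back from upright towards the elbow; 0.35 = upright; 1.05 = tipped 0.7 rad past upright towards the black cap (jet open); 1.8 = stop, almost flat on the pipe. Starts between 0 and 0.3. A stiff hinge (about 0.03 N m, so roughly 1 to 2 N at the tab's end) holds it where it is left
- red_pin4 (a point): hinge pin of blue tab 4 on the red bar (tab 1 is next to the elbow, tab 4 next to the cap), 67 mm above the table; axes as the bar's. The pin lies across the pipe; the tab is a flat paddle 34 mm long from the pin, 16 mm wide across the pipe, 5 mm thick
- red_tab4 (a joint): angle (rad) of blue tab 4 from the red elbow, on the red bar: 0 = shut, leaning 0.35 rad back from upright towards the elbow; 0.35 = upright; 1.05 = tipped 0.7 rad past upright towards the black cap (jet open); 1.8 = stop, almost flat on the pipe. Starts between 0 and 0.3. A stiff hinge (about 0.03 N m, so roughly 1 to 2 N at the tab's end) holds it where it is left
- yellow_pin1 (a point): hinge pin of blue tab 1 on the yellow bar (tab 1 is next to the elbow, tab 4 next to the cap), 67 mm above the table; axes as the bar's. The pin lies across the pipe; the tab is a flat paddle 34 mm long from the pin, 16 mm wide across the pipe, 5 mm thick
- yellow_tab1 (a joint): angle (rad) of blue tab 1 from the yellow elbow, on the yellow bar: 0 = shut, leaning 0.35 rad back from upright towards the elbow; 0.35 = upright; 1.05 = tipped 0.7 rad past upright towards the black cap (jet open); 1.8 = stop, almost flat on the pipe. Starts between 0 and 0.3. A stiff hinge (about 0.03 N m, so roughly 1 to 2 N at the tab's end) holds it where it is left
- yellow_tab2 (a joint): angle (rad) of blue tab 2 from the yellow elbow, on the yellow bar: 0 = shut, leaning 0.35 rad back from upright towards the elbow; 0.35 = upright; 1.05 = tipped 0.7 rad past upright towards the black cap (jet open); 1.8 = stop, almost flat on the pipe. Starts between 0 and 0.3. A stiff hinge (about 0.03 N m, so roughly 1 to 2 N at the tab's end) holds it where it is left
- yellow_tab3 (a joint): angle (rad) of blue tab 3 from the yellow elbow, on the yellow bar: 0 = shut, leaning 0.35 rad back from upright towards the elbow; 0.35 = upright; 1.05 = tipped 0.7 rad past upright towards the black cap (jet open); 1.8 = stop, almost flat on the pipe. Starts between 0 and 0.3. A stiff hinge (about 0.03 N m, so roughly 1 to 2 N at the tab's end) holds it where it is left
- yellow_pin4 (a point): hinge pin of blue tab 4 on the yellow bar (tab 1 is next to the elbow, tab 4 next to the cap), 67 mm above the table; axes as the bar's. The pin lies across the pipe; the tab is a flat paddle 34 mm long from the pin, 16 mm wide across the pipe, 5 mm thick
- yellow_tab4 (a joint): angle (rad) of blue tab 4 from the yellow elbow, on the yellow bar: 0 = shut, leaning 0.35 rad back from upright towards the elbow; 0.35 = upright; 1.05 = tipped 0.7 rad past upright towards the black cap (jet open); 1.8 = stop, almost flat on the pipe. Starts between 0 and 0.3. A stiff hinge (about 0.03 N m, so roughly 1 to 2 N at the tab's end) holds it where it is left
- weight: loose brass paper weight, upright cylinder of 36 mm diameter, 30 mm high, on the basin's board between the bars; origin under its centre; leave alone
- spacer: loose white plastic spacer block, 30 x 50 x 22 mm, on the basin's board between the bars; origin under its centre; leave alone
- bottle: loose grey bottle, 60 mm diameter, 120 mm high, on the table left of the basin (+y side); origin under its centre; leave alone
- brush: loose brush lying on the table right of the basin (-y side), origin at its underside; leave alone

How it is judged:
On the way, in this order (a step that is already met when the one before it is completed fails the run):
1. tab 1 from the red elbow is tipped over towards the cap (value of joint red_tab1 above 1.05 rad), for 0.1 s.
2. tab 2 from the red elbow is tipped over towards the cap (value of joint red_tab2 above 1.05 rad), for 0.1 s.
3. tab 3 from the red elbow is tipped over towards the cap (value of joint red_tab3 above 1.05 rad), for 0.1 s.
4. tab 4 from the red elbow is tipped over towards the cap (value of joint red_tab4 above 1.05 rad), for 0.1 s.
At the end, for the whole second after the job is handed in: All four red-bar tabs tipped at least 0.7 rad past upright towards the cap (joint above 1.05), all yellow-bar tabs still shut (below 0.6), both bars level, at rest and within 12 mm of their start, bystanders within 20 mm of theirs (value of joint each of red_tab1, red_tab2, red_tab3, red_tab4 above 1.05 rad and value of joint each of yellow_tab1, yellow_tab2, yellow_tab3, yellow_tab4 below 0.6 rad and distance of each of red_bar, yellow_bar from where it was at the start of the episode below 0.012 m and angle between each of red_bar, yellow_bar's own z axis and vertical below 0.08 rad and linear speed of each of red_bar, yellow_bar below 0.02 m/s and distance of each of weight, spacer, bottle, brush from where it was at the start of the episode below 0.02 m); the robot touches nothing.
It fails at once if a tab of the yellow bar is moved open (value of joint any of yellow_tab1, yellow_tab2, yellow_tab3, yellow_tab4 above 0.6 rad).
It fails at once if a spray bar is lifted, tilted or pushed out of its saddles (distance of any of red_bar, yellow_bar from where it was at the start of the episode above 0.015 m or angle between any of red_bar, yellow_bar's own z axis and vertical above 0.1 rad).
It fails at once if the fingers press on a bar or its tabs with more than 20 N (contact force between the fingers and red_bar above 20 N or contact force between the fingers and yellow_bar above 20 N).
It fails at once if the weight, spacer, bottle or brush is lifted or moved more than 20 mm (distance of any of weight, spacer, bottle, brush from where it was at the start of the episode above 0.02 m).
It also fails if it takes over 37 s, if anything falls off the work surface, if the arm or the gripper's body presses on something with over 40 N, if the wrist force passes 120 N, or if a joint passes its speed limit or range.

## Working session

There is one attempt and no reset: what is moved stays moved. The work goes in short steps, Python scripts to look and compute and a tool call to move; the robot and the scene stay as the last step left them, time stands still between calls to the robot, and variables do not carry over. Pictures are saved under pics/ and viewed, and the job is handed in when it is done.

Besides the shell and the picture viewer there is one more tool, called after "Request:" by a JSON object that holds its "fn" and its "kwargs". send_rows: Moves the arm, as the interface text tells. Its arguments: {"type":"object","properties":{"commands":{"type":"array","items":{"type":"object","properties":{"offset":{"type":"array","items":{"type":"number"}},"delta_rot":{"type":"array","items":{"type":"number"}},"fingers":{"type":"number"}}}},"force":{"type":"number"}},"required":["commands"]}

```bash
mkdir -p pics; ls; cat > h.py <<'E'
import numpy as np, cv2
from bench import manip
def world(c,u,v,z=None):
    """pixel->world; by depth if z None else on plane z"""
    p=cv2.undistortPoints(np.array([[[u,v]]],float),c["K"],np.array(c["dist_coeffs"],float))[0,0]
    R=cv2.Rodrigues(np.array(c["rvec"],float))[0];t=np.array(c["tvec"],float).ravel()
    d=np.array([p[0],p[1],1.])
    o=-R.T@t; w=R.T@d
    if z is None:
        r=c["range_z"][int(round(v)),int(round(u))]
        return o+w*r
    return o+w*(z-o[2])/w[2]
def save(c,n): cv2.imwrite("pics/"+n,cv2.cvtColor(c["frame"],cv2.COLOR_RGB2BGR))
E
python3 - <<'E'
from h import *
s=manip.read_state();print({k:np.round(v,3).tolist() for k,v in s.items()})
for n in("top","side"):
    c=manip.capture(n);save(c,n+"0.png")
    for t in("red_bar","yellow_bar","red_pin1","red_pin4","yellow_pin1","yellow_pin4","weight","spacer","bottle","brush","basin"):
        for b in manip.boxes_of(t,c)[:2]:
            u,v=b["uv"];print(n,t,np.round([u,v,b["score"]],2),world(c,u,v).round(3),world(c,u,v,.067).round(3))
E
```

```text
pics
{'clock': 0.0, 'qpos': [-1.36, 0.131, 1.489, 0.0, 1.523, -0.085], 'qvel': [-0.0, -0.0, -0.0, -0.001, -0.002, 0.001], 'joint_efforts': [0.0, -55.984, -49.176, 0.077, 0.035, -0.0], 'position': [0.175, -0.573, 0.218], 'tcp_rot': [0.104, -0.104, 0.7, -0.699], 'wrist_force': [0.117, -0.03, -0.983], 'torque': [0.035, 0.0, -0.036], 'grip_width': 0.093}
top red_bar [348.3  196.6    0.92] [0.653 0.005 0.067] [0.653 0.005 0.067]
top red_bar [345.6  270.7    0.66] [0.509 0.008 0.096] [0.512 0.007 0.067]
top yellow_bar [342.5  271.4    0.81] [0.51  0.012 0.069] [0.511 0.012 0.067]
top yellow_bar [3.448e+02 2.009e+02 3.300e-01] [0.645 0.011 0.064] [0.644 0.011 0.067]
top red_pin1 [345.4  201.1    0.77] [0.644 0.01  0.064] [0.644 0.01  0.067]
top red_pin1 [291.6  191.5    0.57] [0.656 0.111 0.079] [0.66  0.112 0.067]
top red_pin4 [345.4  201.1    0.77] [0.644 0.01  0.064] [0.644 0.01  0.067]
top red_pin4 [291.6  191.5    0.57] [0.656 0.111 0.079] [0.66  0.112 0.067]
top yellow_pin1 [336.2  274.9    0.76] [0.504 0.024 0.062] [0.504 0.024 0.067]
top yellow_pin4 [336.2  274.9    0.76] [0.504 0.0
[... 643 characters left out ...]
]
side red_pin1 [279.1  218.     0.95] [0.649 0.039 0.064] [0.647 0.041 0.067]
side red_pin4 [279.1  218.     0.95] [0.649 0.039 0.064] [0.647 0.041 0.067]
side yellow_pin1 [329.   260.6    0.88] [0.502 0.063 0.078] [0.508 0.056 0.067]
side yellow_pin4 [329.   260.6    0.88] [0.502 0.063 0.078] [0.508 0.056 0.067]
side weight [343.3  219.1    0.71] [ 0.565 -0.052  0.049] [ 0.554 -0.038  0.067]
side spacer [279.7  218.1    0.29] [0.649 0.038 0.062] [0.646 0.041 0.067]
side bottle [150.2  316.     0.72] [0.633 0.335 0.081] [0.643 0.333 0.067]
side brush [401.3  174.6    0.93] [ 0.575 -0.267  0.022] [ 0.549 -0.219  0.067]
side basin [300.4  266.3    0.64] [0.516 0.117 0.101] [0.536 0.098 0.067]
```

View pics/top0.png

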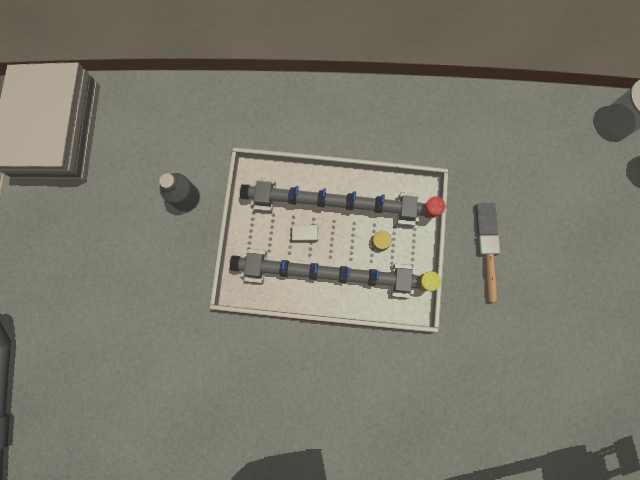

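View pics/side0.png

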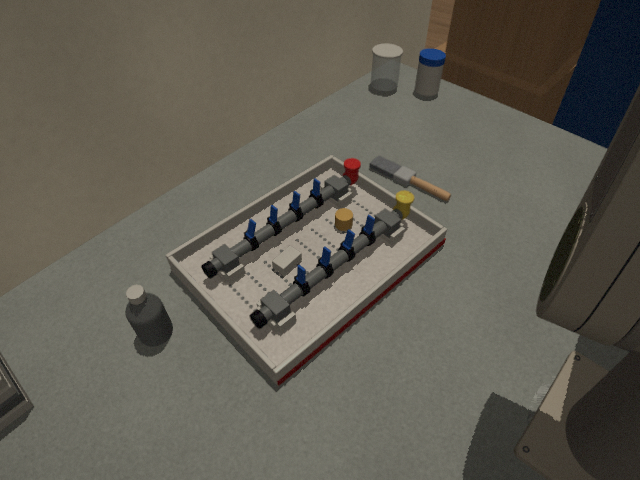

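Red bar is the far one in the top view: elbow at (435,206), cap at (245,191). Its blue tabs run from (380,203) for tab 1 to (293,194) for tab 4. The yellow bar is nearer, with its elbow at (431,281). Next I measure the red bar's line and tabs.

```bash
python3 - <<'E'
from h import *
def cloud(c):
    v,u=np.mgrid[0:480,0:640]
    p=cv2.undistortPoints(np.stack([u.ravel(),v.ravel()],1).astype(float)[:,None],c["K"],np.array(c["dist_coeffs"],float))[:,0]
    R=cv2.Rodrigues(np.array(c["rvec"],float))[0];t=np.array(c["tvec"],float).ravel()
    r=c["range_z"].ravel()
    P=np.c_[p,np.ones(len(p))]*r[:,None]
    return ((P-t)@R).reshape(480,640,3)
for n in("top","side"):
    c=manip.capture(n);P=cloud(c);f=cv2.cvtColor(c["frame"],cv2.COLOR_RGB2HSV)
    ok=(P[...,0]>.4)&(P[...,0]<.75)&(abs(P[...,1])<.26)&(P[...,2]>.03)&(P[...,2]<.14)
    H,S,V=f[...,0],f[...,1],f[...,2]
    for nm,m in(("blue",(H>100)&(H<130)&(S>130)),("red",((H<8)|(H>172))&(S>150)),("yel",(H>22)&(H<35)&(S>150))):
        k,l,st,ce=cv2.connectedComponentsWithStats((m&ok).astype(np.uint8))
        for i in range(1,k):
            if st[i,4]<12: continue
            q=P[l==i]; print(n,nm,st[i,4],ce[i].round(1),"med",np.median(q,0).round(3),"min",np.percentile(q,5,0).round(3),"max",np.percentile(q,95,0).round(3),"ray.085",world(c,*ce[i],.085).round(3))
    # pipe fit
    for lo,hi in((.61,.70),(.46,.55)):
        q=P[ok&(P[...,0]>lo)&(P[...,0]<hi)&(abs(P[...,1]-.01)<.10)&(P[...,2]>.052)&(P[...,2]<.068)&(S<100)]
        a=np.polyfit(q[:,1],q[:,0],1);print(n,"pipe x=",a.round(4),len(q), "ztop",np.percentile(q[:,2],90).round(4))
E
```

```text
top blue 12 [296.4 189.6] med [0.654 0.101 0.099] min [0.649 0.099 0.098] max [0.659 0.101 0.1  ] ray.085 [0.658 0.102 0.085]
top blue 13 [323.5 192.2] med [0.651 0.05  0.1  ] min [0.645 0.05  0.099] max [0.655 0.052 0.101] ray.085 [0.655 0.051 0.085]
top blue 12 [354.2 195.2] med [ 0.646 -0.004  0.102] min [ 0.641 -0.006  0.099] max [ 0.651 -0.003  0.104] ray.085 [ 0.651 -0.006  0.085]
top blue 13 [382.5 198.2] med [ 0.643 -0.057  0.101] min [ 0.637 -0.057  0.099] max [ 0.647 -0.055  0.102] ray.085 [ 0.646 -0.058  0.085]
top blue 16 [282.6 264.6] med [0.516 0.119 0.101] min [0.51  0.118 0.099] max [0.521 0.121 0.102] ray.085 [0.518 0.121 0.085]
top blue 17 [315.2 268.6] med [0.51  0.062 0.101] min [0.505 0.06  0.099] max [0.517 0.064 0.103] ray.085 [0.512 0.062 0.085]
top blue 12 [348.2 272.2] med [0.506 0.003 0.099] min [0.501 0.002 0.097] max [0.511 0.005 0.101] ray.085 [0.508 0.003 0.085]
top blue 14 [377.6 274.8] med [ 0.502 -0.049  0.101] min [ 0.497 -0.049  0.098] max [ 0.508 -0.048  0.102] ray.085 [ 0.504 -0.05   0.085]
top red 109 [435.5 205.1] med [ 0.636 -0.157  0.088] min
[... 894 characters left out ...]
min [0.498 0.003 0.068] max [0.513 0.014 0.1  ] ray.085 [0.504 0.01  0.085]
side blue 144 [325.  257.1] med [0.509 0.065 0.083] min [0.502 0.061 0.067] max [0.517 0.069 0.101] ray.085 [0.508 0.066 0.085]
side blue 134 [300.5 275.2] med [0.513 0.121 0.084] min [0.507 0.118 0.067] max [0.522 0.124 0.102] ray.085 [0.512 0.122 0.085]
side red 288 [351.5 169. ] med [ 0.627 -0.15   0.086] min [ 0.618 -0.167  0.054] max [ 0.644 -0.142  0.09 ] ray.085 [ 0.624 -0.145  0.085]
side yel 286 [403.7 201.5] med [ 0.49  -0.139  0.087] min [ 0.479 -0.157  0.058] max [ 0.505 -0.132  0.09 ] ray.085 [ 0.488 -0.137  0.085]
side pipe x= [0.0738 0.6405] 807 ztop 0.0632
side pipe x= [0.0736 0.5009] 1021 ztop 0.0634
```

```bash
python3 - <<'E'
from h import *
from scipy.spatial.transform import Rotation as R
q=manip.read_state()["tcp_rot"];A=R.from_quat([q[1],q[2],q[3],q[0]]);print(A.as_matrix().round(3))
a=np.arctan(.072);lat=np.array([np.cos(a),-np.sin(a),0])
for s in(1,-1):
    y=np.array([0,0,-1.]);z=s*lat;x=np.cross(y,z)
    B=R.from_matrix(np.c_[x,y,z]);print(s,(B*A.inv()).as_rotvec().round(3))
E
```

```text
[[-0.957  0.     0.292]
 [-0.292 -0.    -0.957]
 [-0.    -1.     0.   ]]
1 [-0.     0.     1.203]
-1 [ 0.     0.    -1.938]
```

Request:
{"fn": "send_rows", "kwargs": {"commands": [{"offset": [0.03, 0.03, 0], "delta_rot": [0, 0, 0.08], "fingers": -1}, {"offset": [0.031, 0.032, 0], "delta_rot": [0, 0, 0.08], "fingers": -1}, {"offset": [0.031, 0.032, 0], "delta_rot": [0, 0, 0.08], "fingers": -1}, {"offset": [0.031, 0.032, 0], "delta_rot": [0, 0, 0.08], "fingers": -1}, {"offset": [0.031, 0.032, 0], "delta_rot": [0, 0, 0.08], "fingers": -1}]}}

```text
clock: 1.92
position: [0.3298, -0.4149, 0.2188]
tcp_rot: [-0.242, 0.242, -0.664, 0.665]
wrist_force: [-0.0, -1.1, -0.1]
grip_width: 0.0476
```

Request:
{"fn": "send_rows", "kwargs": {"commands": [{"offset": [0.031, 0.032, 0], "delta_rot": [0, 0, 0.08], "fingers": -1}, {"offset": [0.031, 0.032, 0], "delta_rot": [0, 0, 0.08], "fingers": -1}, {"offset": [0.031, 0.032, 0], "delta_rot": [0, 0, 0.08], "fingers": -1}, {"offset": [0.031, 0.032, 0], "delta_rot": [0, 0, 0.08], "fingers": -1}, {"offset": [0.031, 0.032, 0], "delta_rot": [0, 0, 0.08], "fingers": -1}]}}

```text
clock: 2.55
position: [0.4849, -0.2548, 0.2189]
tcp_rot: [-0.369, 0.369, -0.603, 0.603]
wrist_force: [1.1, -0.6, 0.4]
grip_width: 0.0013
```

Request:
{"fn": "send_rows", "kwargs": {"commands": [{"offset": [0.031, 0.032, 0], "delta_rot": [0, 0, 0.08], "fingers": -1}, {"offset": [0.031, 0.032, 0], "delta_rot": [0, 0, 0.08], "fingers": -1}, {"offset": [0.031, 0.032, 0], "delta_rot": [0, 0, 0.08], "fingers": -1}, {"offset": [0.031, 0.032, 0], "delta_rot": [0, 0, 0.08], "fingers": -1}, {"offset": [0.031, 0.032, 0], "delta_rot": [0, 0, 0.083], "fingers": -1}]}}

```text
clock: 3.18
position: [0.6399, -0.0948, 0.2187]
tcp_rot: [-0.482, 0.482, -0.517, 0.517]
wrist_force: [-0.4, 0.6, 0.1]
grip_width: 0.0006
```

Request:
{"fn": "send_rows", "kwargs": {"commands": [{"offset": [-0.0015, -0.006, -0.03], "fingers": -1}, {"offset": [0, 0, -0.03], "fingers": -1}, {"offset": [0, 0, -0.029], "fingers": -1}, {"offset": [0, 0, 0], "fingers": -1}]}}

```text
validation failed for argument at $.co...
```

```bash
python3 - <<'E'
from h import *
print(manip.read_state()["position"])
c=manip.capture("side");f=c["frame"][120:300,180:460];f=cv2.resize(f,None,fx=2.8,fy=2.8,interpolation=cv2.INTER_CUBIC);cv2.imwrite("pics/s1.png",f[...,::-1])
c=manip.capture("top");f=c["frame"][140:320,210:490];f=cv2.resize(f,None,fx=2.8,fy=2.8,interpolation=cv2.INTER_CUBIC);cv2.imwrite("pics/t1.png",f[...,::-1])
E
```

```text
[ 0.63986372 -0.09476635  0.21868621]
```

View pics/s1.png

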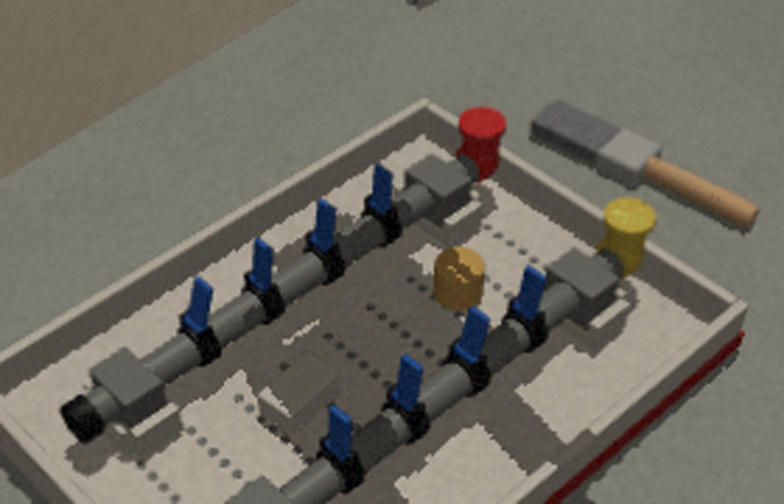

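View pics/t1.png

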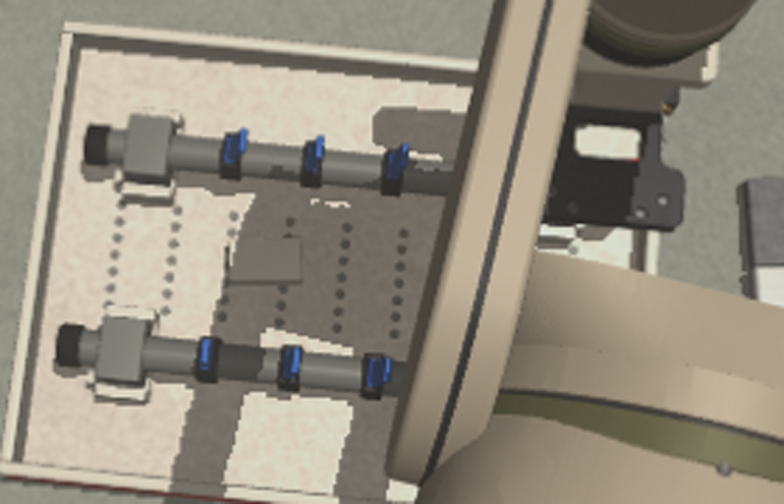

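The move was refused because delta_rot is required, so the hand is still at z = 0.219. The scene is unchanged: red tabs stand at (380,195)…(200,305) in the side crop, and the arm hides the elbow end in the top view. I'll resend the descent.

Request:
{"fn": "send_rows", "kwargs": {"commands": [{"offset": [-0.0015, -0.006, -0.03], "delta_rot": [0, 0, 0], "fingers": -1}, {"offset": [0, 0, -0.03], "delta_rot": [0, 0, 0], "fingers": -1}, {"offset": [0, 0, -0.029], "delta_rot": [0, 0, 0], "fingers": -1}, {"offset": [0, 0, 0], "delta_rot": [0, 0, 0], "fingers": -1}]}}

```text
clock: 3.78
position: [0.6349, -0.1019, 0.1265]
tcp_rot: [0.48, -0.483, 0.52, -0.516]
wrist_force: [-0.2, 1.1, -0.4]
grip_width: 0.0004
```

```bash
python3 - <<'E'
from h import *
print(manip.read_state()["position"])
c=manip.capture("side");f=c["frame"][120:300,180:460];f=cv2.resize(f,None,fx=2.8,fy=2.8,interpolation=cv2.INTER_CUBIC);cv2.imwrite("pics/s2.png",f[...,::-1])
E
```

```text
[ 0.63494824 -0.10193142  0.12650256]
```

View pics/s2.png

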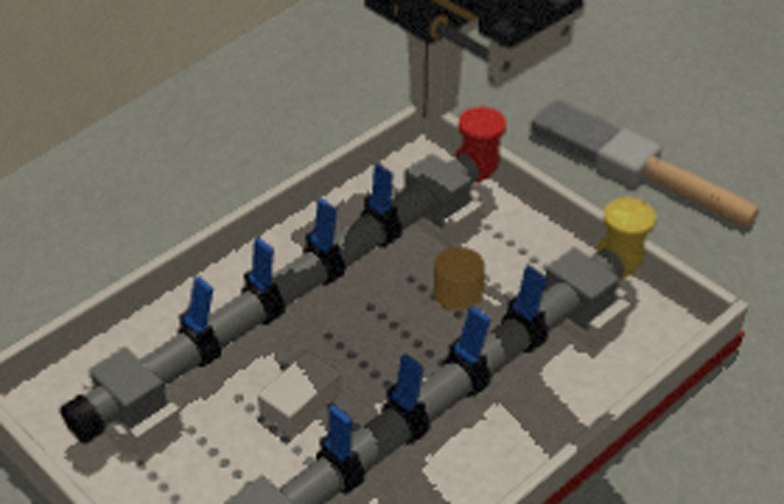

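The shut fingers, tips near (432,112) in the crop, hang over the foot between the red elbow and tab 1. I'll lower them to sweep height and check how well the arm settles.

Request:
{"fn": "send_rows", "kwargs": {"commands": [{"offset": [0, 0, -0.015], "delta_rot": [0, 0, 0], "fingers": -1}, {"offset": [0, 0, -0.015], "delta_rot": [0, 0, 0], "fingers": -1}, {"offset": [0, 0, -0.014], "delta_rot": [0, 0, 0], "fingers": -1}, {"offset": [0, 0, 0], "delta_rot": [0, 0, 0], "fingers": -1}, {"offset": [0, 0, 0], "delta_rot": [0, 0, 0], "fingers": -1}]}}

```text
clock: 4.45
position: [0.6375, -0.1019, 0.0858]
tcp_rot: [-0.482, 0.482, -0.518, 0.518]
wrist_force: [0.5, -0.7, -0.5]
grip_width: 0.0007
```

```bash
python3 - <<'E'
from h import *
print(manip.read_state()["position"])
c=manip.capture("side");f=c["frame"][120:300,180:460];f=cv2.resize(f,None,fx=2.8,fy=2.8,interpolation=cv2.INTER_CUBIC);cv2.imwrite("pics/s3.png",f[...,::-1])
E
```

```text
[ 0.6375397  -0.10192996  0.08578423]
```

View pics/s3.png

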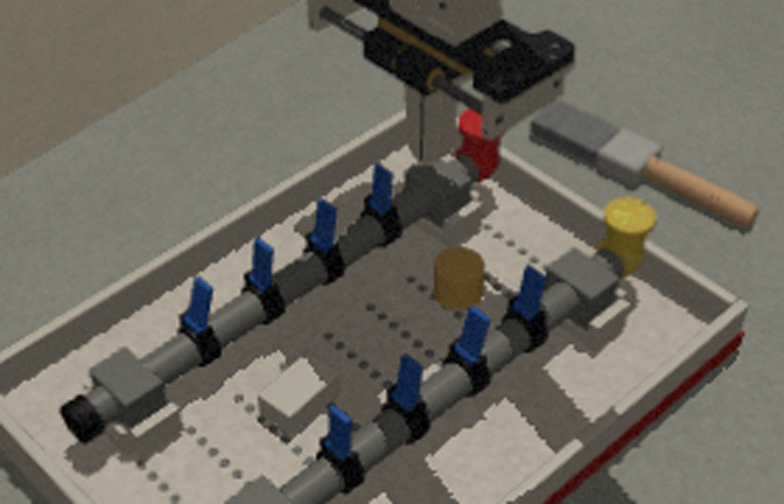

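The fingers are just above the foot with their tips near (430,160). I'll go down 4 mm and start the sweep.

Request:
{"fn": "send_rows", "kwargs": {"commands": [{"offset": [0.001, 0, -0.004], "delta_rot": [0, 0, 0], "fingers": -1}, {"offset": [0.0006, 0.008, 0], "delta_rot": [0, 0, 0], "fingers": -1}, {"offset": [0.0006, 0.008, 0], "delta_rot": [0, 0, 0], "fingers": -1}, {"offset": [0.0006, 0.008, 0], "delta_rot": [0, 0, 0], "fingers": -1}, {"offset": [0.0006, 0.008, 0], "delta_rot": [0, 0, 0], "fingers": -1}]}}

```text
clock: 5.12
position: [0.6409, -0.0691, 0.0817]
tcp_rot: [-0.482, 0.482, -0.518, 0.518]
wrist_force: [0.0, -0.0, -0.1]
grip_width: 0.0002
```

Request:
{"fn": "send_rows", "kwargs": {"commands": [{"offset": [0.0006, 0.008, 0], "delta_rot": [0, 0, 0], "fingers": -1}, {"offset": [0.0006, 0.008, 0], "delta_rot": [0, 0, 0], "fingers": -1}, {"offset": [0.0006, 0.008, 0], "delta_rot": [0, 0, 0], "fingers": -1}, {"offset": [0.0006, 0.008, 0], "delta_rot": [0, 0, 0], "fingers": -1}]}}

```text
clock: 5.62
position: [0.6433, -0.0373, 0.0817]
tcp_rot: [0.482, -0.482, 0.518, -0.518]
wrist_force: [0.1, -0.5, 1.0]
grip_width: 0.0002
```

```bash
python3 - <<'E'
from h import *
s=manip.read_state();print(s["position"],s["wrist_force"])
c=manip.capture("side");f=c["frame"][120:300,180:460];f=cv2.resize(f,None,fx=2.8,fy=2.8,interpolation=cv2.INTER_CUBIC);cv2.imwrite("pics/s4.png",f[...,::-1])
E
```

```text
[ 0.64332353 -0.0373233   0.08168287] [ 0.11053741 -0.52072984  0.97987989]
```

View pics/s4.png

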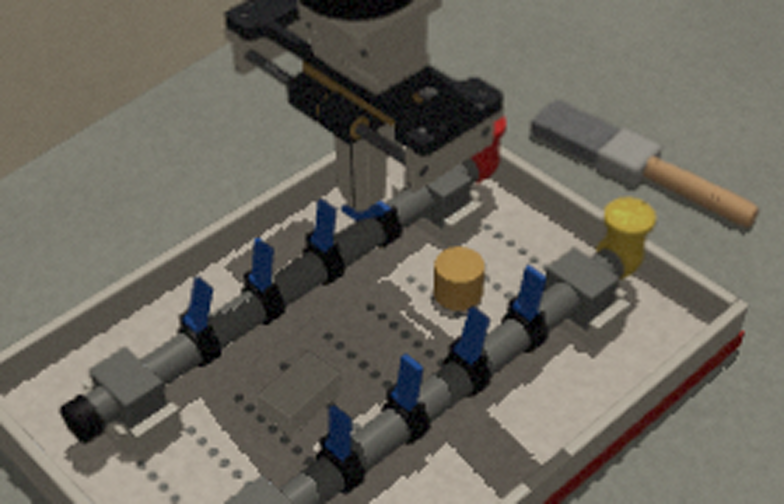

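Tab 1 at (367,212) is brushed well over, tabs 2 to 4 still stand, and the force is about 1 N. I'll carry on towards the cap.

Request:
{"fn": "send_rows", "kwargs": {"commands": [{"offset": [0.0006, 0.008, 0], "delta_rot": [0, 0, 0], "fingers": -1}, {"offset": [0.0006, 0.008, 0], "delta_rot": [0, 0, 0], "fingers": -1}, {"offset": [0.0006, 0.008, 0], "delta_rot": [0, 0, 0], "fingers": -1}, {"offset": [0.0006, 0.008, 0], "delta_rot": [0, 0, 0], "fingers": -1}, {"offset": [0.0006, 0.008, 0], "delta_rot": [0, 0, 0], "fingers": -1}]}}

```text
clock: 6.3
position: [0.6461, 0.0024, 0.0815]
tcp_rot: [-0.482, 0.482, -0.518, 0.518]
wrist_force: [-0.4, -2.9, 0.3]
grip_width: 0.0004
```

Request:
{"fn": "send_rows", "kwargs": {"commands": [{"offset": [0.0006, 0.008, 0], "delta_rot": [0, 0, 0], "fingers": -1}, {"offset": [0.0006, 0.008, 0], "delta_rot": [0, 0, 0], "fingers": -1}, {"offset": [0.0006, 0.008, 0], "delta_rot": [0, 0, 0], "fingers": -1}, {"offset": [0.0006, 0.008, 0], "delta_rot": [0, 0, 0], "fingers": -1}, {"offset": [0.0006, 0.008, 0], "delta_rot": [0, 0, 0], "fingers": -1}]}}

```text
clock: 6.92
position: [0.6493, 0.0426, 0.0817]
tcp_rot: [-0.482, 0.482, -0.518, 0.518]
wrist_force: [0.9, -1.6, 0.3]
grip_width: 0.0002
```

```bash
python3 - <<'E'
from h import *
s=manip.read_state();print(s["position"],s["wrist_force"])
c=manip.capture("side");f=c["frame"][120:300,180:460];f=cv2.resize(f,None,fx=2.8,fy=2.8,interpolation=cv2.INTER_CUBIC);cv2.imwrite("pics/s5.png",f[...,::-1])
E
```

```text
[0.64930238 0.04259859 0.08170362] [ 0.92410189 -1.55974998  0.26655482]
```

View pics/s5.png

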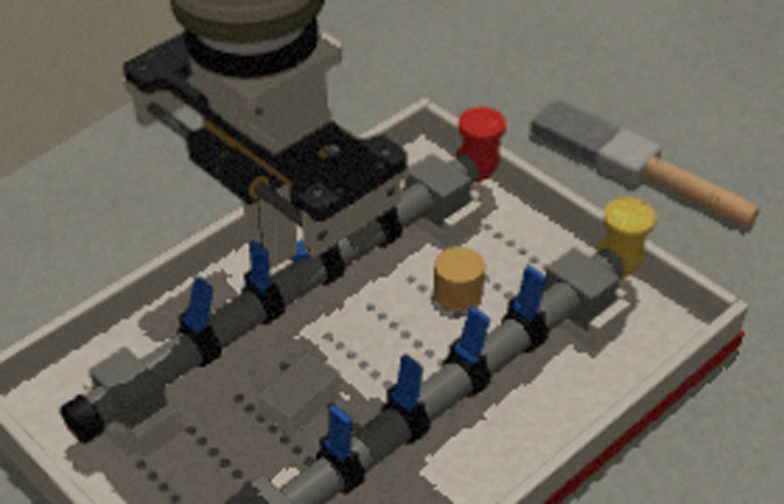

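Tabs 1 and 2 are over and partly hidden by the gripper. The fingers are just reaching tab 3 at (260,265), and nothing else has moved.

Request:
{"fn": "send_rows", "kwargs": {"commands": [{"offset": [0.0005, 0.008, 0], "delta_rot": [0, 0, 0], "fingers": -1}, {"offset": [0.0005, 0.008, 0], "delta_rot": [0, 0, 0], "fingers": -1}, {"offset": [0.0005, 0.008, 0], "delta_rot": [0, 0, 0], "fingers": -1}, {"offset": [0.0005, 0.008, 0], "delta_rot": [0, 0, 0], "fingers": -1}, {"offset": [0.0005, 0.008, 0], "delta_rot": [0, 0, 0], "fingers": -1}]}}

```text
clock: 7.6
position: [0.6518, 0.0829, 0.0817]
tcp_rot: [0.482, -0.482, 0.518, -0.518]
wrist_force: [0.0, 0.1, 0.4]
grip_width: 0.0004
```

Request:
{"fn": "send_rows", "kwargs": {"commands": [{"offset": [0.0005, 0.008, 0], "delta_rot": [0, 0, 0], "fingers": -1}, {"offset": [0.0005, 0.008, 0], "delta_rot": [0, 0, 0], "fingers": -1}, {"offset": [0.0005, 0.008, 0], "delta_rot": [0, 0, 0], "fingers": -1}, {"offset": [0.0005, 0.008, 0], "delta_rot": [0, 0, 0], "fingers": -1}, {"offset": [0.0005, 0.008, 0], "delta_rot": [0, 0, 0], "fingers": -1}]}}

```text
clock: 8.22
position: [0.6542, 0.1226, 0.0815]
tcp_rot: [0.482, -0.482, 0.518, -0.518]
wrist_force: [0.4, -0.4, 0.8]
grip_width: 0.0004
```

Request:
{"fn": "send_rows", "kwargs": {"commands": [{"offset": [0.0005, 0.008, 0], "delta_rot": [0, 0, 0], "fingers": -1}, {"offset": [0.0005, 0.008, 0], "delta_rot": [0, 0, 0], "fingers": -1}, {"offset": [0.0005, 0.008, 0], "delta_rot": [0, 0, 0], "fingers": -1}, {"offset": [0.0005, 0.008, 0], "delta_rot": [0, 0, 0], "fingers": -1}, {"offset": [0.0005, 0.008, 0], "delta_rot": [0, 0, 0], "fingers": -1}]}}

```text
clock: 8.85
position: [0.6567, 0.1627, 0.0815]
tcp_rot: [0.482, -0.482, 0.518, -0.518]
wrist_force: [0.2, 0.9, 0.1]
grip_width: 0.0006
```

Request:
{"fn": "send_rows", "kwargs": {"commands": [{"offset": [0.0005, 0.005, 0], "delta_rot": [0, 0, 0], "fingers": -1}, {"offset": [0, 0, 0.01], "delta_rot": [0, 0, 0], "fingers": -1}, {"offset": [0, 0, 0.03], "delta_rot": [0, 0, 0], "fingers": -1}, {"offset": [0, 0, 0.05], "delta_rot": [0, 0, 0], "fingers": -1}, {"offset": [0, 0, 0.05], "delta_rot": [0, 0, 0], "fingers": -1}]}}

```text
clock: 9.48
position: [0.6571, 0.1667, 0.2237]
tcp_rot: [-0.482, 0.482, -0.518, 0.518]
wrist_force: [0.7, -0.5, 0.1]
grip_width: 0.0004
```

```bash
python3 - <<'E'
from h import *
s=manip.read_state();print(s["position"],s["wrist_force"])
c=manip.capture("side");f=c["frame"][120:300,180:460];f=cv2.resize(f,None,fx=2.8,fy=2.8,interpolation=cv2.INTER_CUBIC);cv2.imwrite("pics/s6.png",f[...,::-1])
E
```

```text
[0.65705157 0.16667132 0.22368602] [ 0.70041693 -0.46852407  0.13157383]
```

View pics/s6.png

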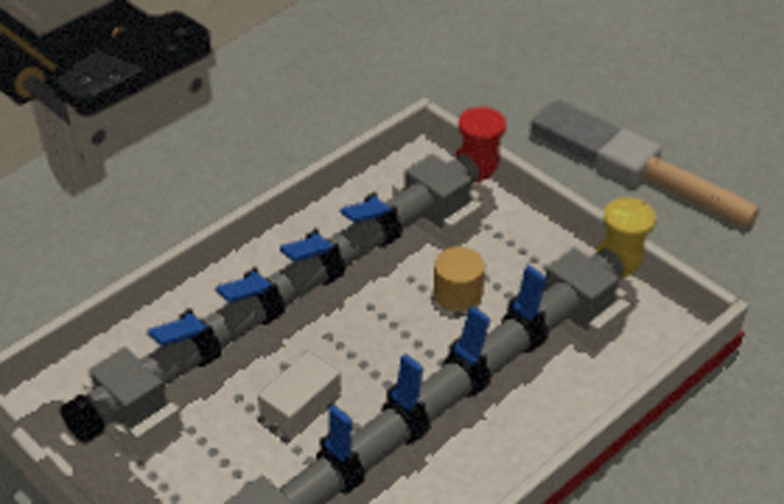

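All four red tabs, from (370,210) to (180,330), lie well over towards the cap. The yellow tabs still stand and the hand is clear. One numeric check, then hand in.

Request:
{"fn": "send_rows", "kwargs": {"commands": [{"offset": [0, 0, 0], "delta_rot": [0, 0, 0], "fingers": -1}, {"offset": [0, 0, 0], "delta_rot": [0, 0, 0], "fingers": -1}, {"offset": [0, 0, 0], "delta_rot": [0, 0, 0], "fingers": -1}, {"offset": [0, 0, 0], "delta_rot": [0, 0, 0], "fingers": -1}]}}

```text
clock: 10.02
position: [0.6566, 0.1669, 0.2202]
tcp_rot: [0.481, -0.482, 0.518, -0.517]
wrist_force: [-0.9, 0.3, -0.3]
grip_width: 0.0009
```

```bash
python3 - <<'E'
from h import *
c=manip.capture("side");f=cv2.cvtColor(c["frame"],cv2.COLOR_RGB2HSV);H,S=f[...,0],f[...,1]
for nm,m in(("blue",(H>100)&(H<130)&(S>130)),("red",((H<8)|(H>172))&(S>150)),("yel",(H>22)&(H<35)&(S>150))):
    k,l,st,ce=cv2.connectedComponentsWithStats(m.astype(np.uint8))
    for i in range(1,k):
        if st[i,4]<30 or not(160<ce[i][1]<300): continue
        q=np.array([world(c,u,v) for v,u in np.argwhere(l==i)])
        if abs(q[:,1]).max()>.4: continue
        print(nm,np.median(q,0).round(3),"min",np.percentile(q,5,0).round(3),"max",np.percentile(q,95,0).round(3))
for t in("weight","spacer","bottle","brush"):
    b=manip.boxes_of(t,c)[:1]
    if b: print(t,world(c,*b[0]["uv"]).round(3),b[0]["score"])
manip.sign_off()
E
```

```text
blue [ 0.64  -0.04   0.075] min [ 0.633 -0.055  0.07 ] max [ 0.649 -0.024  0.081]
blue [0.645 0.014 0.075] min [ 0.638 -0.     0.07 ] max [0.653 0.031 0.082]
blue [ 0.501 -0.045  0.082] min [ 0.494 -0.049  0.066] max [ 0.509 -0.041  0.1  ]
blue [0.648 0.068 0.075] min [0.643 0.054 0.069] max [0.657 0.085 0.081]
blue [0.505 0.008 0.082] min [0.498 0.003 0.067] max [0.514 0.014 0.1  ]
blue [0.652 0.123 0.075] min [0.647 0.108 0.07 ] max [0.661 0.139 0.081]
blue [0.509 0.065 0.084] min [0.502 0.061 0.068] max [0.517 0.068 0.101]
blue [0.513 0.121 0.084] min [0.506 0.118 0.067] max [0.521 0.124 0.101]
weight [ 0.566 -0.05   0.05 ] 0.72
spacer [0.584 0.091 0.041] 0.62
bottle [0.633 0.34  0.084] 0.7
the job is handed in; nothing more can be done
```

All four jets of the red-elbow bar are open, and I handed the job in at about 10 s. With the fingers shut and the tips about 82 mm above the table, I swept from the red elbow to the cap, then lifted clear to z ≈ 0.22 m. The sign-off gives no verdict, so the result rests on my own checks.

- **Red tabs:** all four tips are now only about 81 mm above the table, roughly 1.1 to 1.2 rad past upright against the 0.7 needed.
- **Forces:** the highest wrist force at the readings was about 3 N. I only read it at the end of each move, so a brief higher peak could have gone unseen.
- **Yellow tabs:** they are unchanged to within 1 mm, still shut.
- **Weight, spacer and bottle:** they are where they started, within a few mm of the detector's noise.
- **Brush:** the last detection missed it. The final picture, taken just before, shows it unmoved.
- **Red and yellow bars:** both look seated in their saddles in the final picture. I did not measure their displacement or tilt in numbers.

One move call was refused because it left out `delta_rot`. I resent it and nothing was affected.

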